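# Load the test stand and switch the isolator on

## Robot

A 7-joint arm with a two-finger parallel gripper is mounted at the origin on the work surface. World frame = base frame: x ahead of the robot, y to its left, z up, the work surface at z = 0. Lengths are in mm, angles in rad, forces in N, time in s.
With the tool pointing down it reaches from about 350 to 900 mm from the base axis. Payload 7.2 kg.
Tool frame: the origin (TCP) lies midway between the tips of the shut fingers; the grasp point (between the pads) lies 19 mm behind it (grip_point_offset is the distance from the TCP to the grasp point, in mm); z points along the fingers, y is the line along which they close (so a half turn about z gives the same grasp; the last joint's range is limited). The gripper opens to 85 mm and grips with 20 to 120 N. Pads are 22 mm wide; open, the fingers measure 114 mm over their backs; the gripper's body (76 mm by 85 mm) begins 54 mm behind the grasp point. The pads swing forward as they close: fully open they stand 13 mm farther back than shut.
Start: joints at [1.167, 0.411, -0.013, 1.596, 0.006, 1.134, -0.082], TCP at [205.941, -590.099, 231.297] pointing down, gripper open.
Joint ranges: [-2.95, 2.95], [-0.29, 1.99], [-1.47, 1.44], [0.14, 2.54], [-1.03, 4.17], [0.13, 1.85], [-2.86, 2.86]. Speed limits (rad/s): [2.39, 2.39, 3.01, 3.01, 3.14, 3.14, 3.14].

## Interface

Orientations are given as a unit quaternion [w, x, y, z].
In Python, from cell import * gives the robot as it stands. The module is installed in compiled form; this text tells all that it offers. Calls block until the motion is done:
- move_ptp(position, orientation): joint-space move of the TCP to a pose.
- move_l(position, orientation=None, max_speed=150, until_force=None): straight line of the TCP; orientation=None keeps the orientation; max_speed is the mean speed in mm/s. With until_force (N) it stops when the force on the tool has changed by that much, and returns True; else False.
- movej(angles): joint-space move.
- grip(opening, grip_force=None): opening from 0.0 (shut) to 1.0 (fully open); grip_force is the grip in N (None keeps the last); returns when the fingers have stopped.
- sleep(seconds).
- ik(position, orientation): joint angles nearest the present ones, or None.
- get_obs(): the state.
- get_image(name): name is "scene" or "top"; returns a dict with "frame" (384x512x3 uint8, blue, green, red), "z_map" (384x512 float32, mm along the optical axis (not along the pixel's ray), 0 where there is no reading), "fx", "fy", "cx", "cy" (pixels), "D" ([k1, k2, p1, p2, k3] as OpenCV has them; the pictures are not rectified), "xyz" and "rotation" of the camera in the world. Camera axes: x right, y down, z forward; pixel columns grow to the right and rows downward; lengths in mm; the calibration is good to about 2 mm. A picture is of the moment at which its call begins.
A pose or a line that the arm cannot do raises MotionError and nothing moves.
- finish_job(): hands the job in; it is judged then, once.
The state is a dict: "clock": time; "q": joint angles; "qd": joint speeds; "joint_torque": joint torques, N m; "eef_pos": TCP position; "eef_rot": TCP orientation; "wrist_force": force on the tool from outside, world axes, zero at the start; "ft_torque": the same for the moment, N m; "opening": opening from 0.0 (shut) to 1.0 (fully open); "grasp_force": force on a finger pad.
Only numpy, scipy, OpenCV 4.12 (cv2) and the standard library are available. Lean on these libraries where they do the work, as an engineer would, in place of code of your own. Each camera call takes 0.05 s, during which the arm holds its last target. There are 200 camera calls.

## Task

Take the tall power module out of the black storage rack and set it gently, right side up, into the sloped nest of the test stand so that it lies flat on the nest's bed between the two upright cheeks; do not drop it in. Then turn the rotary handle of the grey isolator box clockwise from off all the way over to its on stop, and let go. Leave the low spare module, the bottle, the brush and the circuit board panel where they are.

Things in the scene. Friction and masses are not known exactly. Their poses are not given: they have to be found in the camera images.
- module: Power module: aluminium block 56 (x) x 40 (y) x 45 mm high, green circuit board on top, 0.2-0.4 kg, loose. Origin: centre of underside, z up. Stands in one bay of the rack, x along the bay: there the walls leave only its ends (+-x) free to grip; in the nest the cheeks leave only its sides (+-y) free, so put it down on the open mat in between and take it the other way.
- spare: Spare module in the other bay of the rack: same make and footprint (56 x 40 mm) but only 22 mm high. Origin at the centre of its underside. To be left alone.
- rack: Black storage rack, fixed: base 80 (x) x 124 (y) x 8 mm; three upright walls 46 mm long (x), 8 mm thick, tops 63 mm above the table, at y = -54, 0, +54 mm, making two bays 46 mm wide centred at y = -27 and +27 mm, open above and at both ends. Origin: centre of the underside, z up.
- stand: Test stand, fixed: steel base plate 110 (x) x 120 (y) x 12 mm with a short column carrying the nest. Origin at the centre of the underside, z up; x points away from the robot at yaw 0.
- nest: Nest on the stand. Origin: centre of the bed's top, 66 mm up; z is the bed's normal, leaning 15 deg to the stand's -x; x runs uphill, y level. Bed 60 (x) x 80 (y) mm. Cheeks 40 mm long (x), 6 thick, 60 high, inner faces at y = +-32; lips 7 mm high, 6 thick, inner faces at x = +-24. Seated module: origin at this origin, z along this z, its 56 mm length along this y (either way round).
- isolator: Grey isolator box, fixed: 120 (x) x 110 (y) x 60 mm with a 4 mm plate on top (top face 64 mm above the table) that carries the rotary handle at its middle. Origin at the centre of the underside, z up.
- grip (a point): Point on the rotary handle's axis, 84 mm above the table, at mid-height of its grip bar. x runs along the bar, y across it; both turn with it. Black bar 62 mm long, 14 wide, 27 high (71 to 98 mm above the table) on a round hub of 25 mm radius and 7 mm height; a small pointed nose at the bar's -x end points at the marks.
- handle (a joint): Angle of the rotary handle about its upright axis: 0 = off (bar along the isolator's x, nose to its -x side), 1.571 = on stop (bar along the isolator's y, nose to its +y side); grows clockwise seen from above. An over-centre mechanism (up to 0.25 N m) snaps it to the nearer end stop.
- bottle: White plastic bottle, 44 mm diameter, 85 mm high, standing loose. Origin at the centre of its underside. To be left alone.
- brush: Brush with a handle, 130 mm long, lying loose. To be left alone.
- panel: Green circuit board panel, 80 x 90 x 5 mm, lying loose. Origin at the centre of its underside. To be left alone.

How it is judged:
By the outcome, as a careful person would: the job done as asked, in the order asked, and still so for the second after the job is handed in, with the robot touching nothing.
It also fails if it takes over 58 s, if anything falls off the work surface, if the arm or the gripper's body presses on something with over 40 N, if the wrist force passes 120 N, or if a joint passes its speed limit or range.

## Working session

There is one attempt and no reset: what is moved stays moved. The work goes in short steps, each a Python script; the robot and the scene stay as the last script left them, time stands still between calls to the robot, and variables do not carry over. Pictures are saved under pics/ and viewed, at most 10 in all, crops included, and the job is handed in when it is done.

```bash
mkdir -p pics; cat > h.py <<'E'
from cell import *
import numpy as np, cv2
from scipy.spatial.transform import Rotation as R
def cloud(im):
    z=im["z_map"]; h,w=z.shape
    K=np.array([[im["fx"],0,im["cx"]],[0,im["fy"],im["cy"]],[0,0,1.]])
    v,u=np.mgrid[:h,:w]
    p=cv2.undistortPoints(np.stack([u,v],-1).reshape(-1,1,2).astype(np.float64),K,np.array(im["D"],float)).reshape(h,w,2)
    c=np.dstack([p*z[...,None],z])
    r=np.array(im["rotation"],float)
    Rm=r if r.shape==(3,3) else R.from_quat(r[[1,2,3,0]]).as_matrix()
    P=c@Rm.T+np.array(im["xyz"]); P[z==0]=np.nan
    return P
def save(name,im): cv2.imwrite("pics/"+name,im)
E
python3 - <<'E'
from h import *
for n in("scene","top"):
    im=get_image(n); print(n,im["xyz"],im["rotation"],im["fx"],im["D"])
    P=cloud(im); np.save(n+".npy",P); np.save(n+"_f.npy",im["frame"])
    save(n+".png",cv2.resize(im["frame"],(800,600),interpolation=cv2.INTER_CUBIC))
    print(np.nanpercentile(P[...,2],[5,25,50,75,95,99]))
print(get_obs())
E
```

```text
scene [1297.67026181 -261.04051116  762.47918702] [-0.31323193  0.76720356  0.51382817 -0.22195735] 434.34772609724047 [-0.03713582  0.          0.          0.          0.        ]
[-7.49473254e+02 -1.84912648e+00  2.31892509e-01  2.14971178e+00
  6.76760490e+01  1.86825281e+02]
top [ 507.35736784   15.11962632 1224.31705886] [-0.03992049  0.70859625 -0.70238978  0.05427983] 421.6569288101909 [-0.11241057  0.          0.          0.          0.        ]
[-7.16984488e+02 -6.65968648e+01 -5.71629667e-01  2.03531949e+00
  2.08534274e+01  6.55544629e+01]
{'clock': 0.1, 'q': array([ 1.16680182,  0.4118264 , -0.01272116,  1.596942  ,  0.00560486,
        1.13427999, -0.0821951 ]), 'qd': array([ 4.98000999e-04, -3.49921146e-03,  2.30709405e-04, -2.00443534e-03,
        5.92825459e-04, -6.32621024e-04,  6.53268882e-05]), 'joint_torque': array([ 3.23051034e-03, -6.01830196e+01,  6.84495214e-01, -3.00086904e+01,
        1.40500927e-02,  6.45773427e-03, -2.98105306e-05]), 'eef_pos': array([ 205.7769442 , -589.69777703,  230.54057366]), 'eef_rot': array([-6.89886027e-04,  9.85934790e-01,  1.67128952e-01, -1.67964260e-04]), 'wrist_force': array([ 1.2150958 ,  0.90461055, -0.38438492]), 'ft_torque': array([ 0.00526948, -0.00140077,  0.0272919 ]), 'grasp_force': 0.0, 'opening': 1.0022567804772682}
```

View pics/top.png

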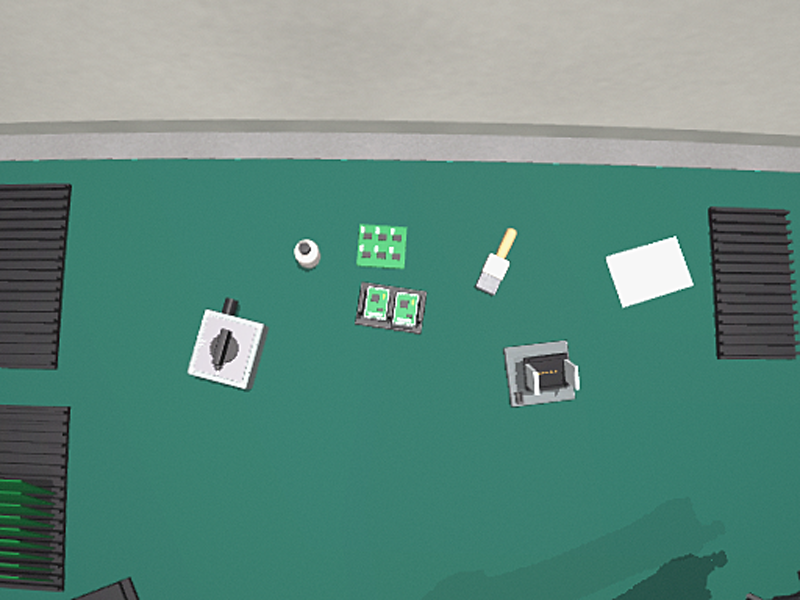

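View pics/scene.png

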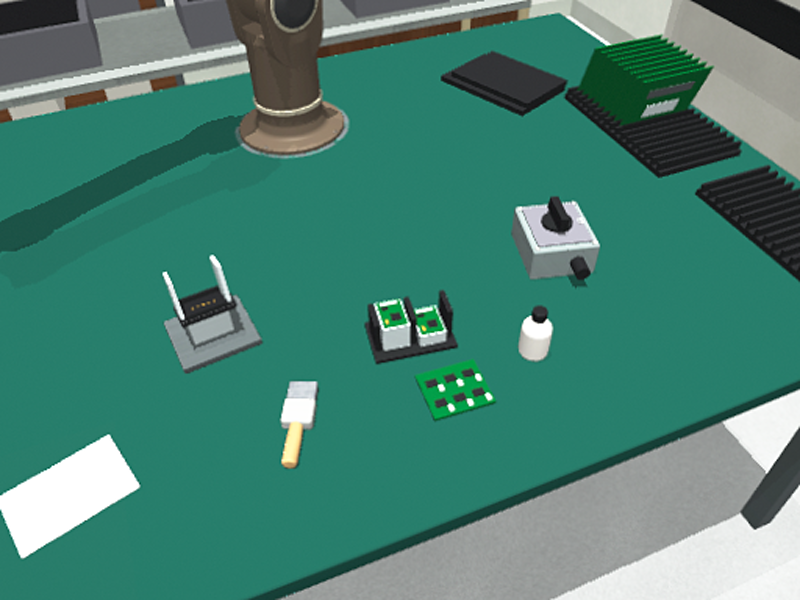

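The top view (800x600) shows the isolator at (227,348), the rack at (390,308) with the tall module in its right bay at (406,308), and the stand at (541,373). The scene view agrees: tall module on the -y side, spare on +y. Brush, bottle and panel lie beyond the rack.

```bash
cat > fit.py <<'E'
from h import *
P=np.load("top.npy"); S=np.load("scene.npy")
def c(u,v): return np.round(P[int(v*.64),int(u*.64)],1)
for n,u,v in [("iso",240,372),("handle",224,350),("mod",406,308),("spare",377,303),("nest",545,373),("bottle",306,250),("panel",382,246),("brush",495,262)]: print(n,c(u,v))
def rect(n,C,xy,r,z0,z1,show=True):
    q=C.reshape(-1,3); m=(np.hypot(q[:,0]-xy[0],q[:,1]-xy[1])<r)&(q[:,2]>z0)&(q[:,2]<z1)
    a=q[m]
    if len(a)<5: print(n,len(a)); return
    (cx,cy),(w,h),t=cv2.minAreaRect(a[:,:2].astype(np.float32))
    print(n,len(a),"c %.1f %.1f size %.1f %.1f ang %.1f zmed %.1f"%(cx,cy,w,h,t,np.median(a[:,2])))
for k,C in (("top",P),("scene",S)):
    rect(k+" isoTop",C,c(240,372)[:2],130,58,67)
    rect(k+" handle",C,c(224,350)[:2],60,90,105)
    rect(k+" mod",C,c(406,308)[:2],40,49,57)
    rect(k+" spare",C,c(377,303)[:2],40,26,34)
    rect(k+" walls",C,c(390,308)[:2],90,59,67)
    rect(k+" rackall",C,c(390,308)[:2],100,5,75)
    rect(k+" standbase",C,c(541,373)[:2],100,7,16)
    rect(k+" cheeks",C,c(541,373)[:2],100,90,140)
    rect(k+" bottle",C,c(306,250)[:2],50,20,100)
    rect(k+" panel",C,c(382,246)[:2],70,3.5,8)
E
python3 fit.py
python3 - <<'E'
import numpy as np,cv2
f=np.load("top_f.npy"); a=f[190:255,110:180]; b=f[170:220,220:280];d=f[210:266,315:378]
L=[cv2.resize(i,(390,290),interpolation=cv2.INTER_CUBIC) for i in(a,b,d)]
g=np.load("scene_f.npy")[120:180,320:390]
L.append(cv2.resize(g,(390,290),interpolation=cv2.INTER_CUBIC))
cv2.imwrite("pics/crops.png",np.vstack([np.hstack(L[:2]),np.hstack(L[2:])]))
E
```

```text
iso [537.6 263.6  68.5]
handle [574.1 286.5  93.8]
mod [655.8 -26.3  51.4]
spare [669.4  24.4  30.9]
nest [ 542.  -272.3   68.3]
bottle [752.4 151.8  85.8]
panel [780.2  17.    5.4]
brush [ 750.  -193.9   19.4]
top isoTop 1162 c 579.3 292.3 size 110.5 120.6 ang 77.1 zmed 62.7
top handle 136 c 580.9 292.7 size 15.4 62.3 ang 76.3 zmed 97.4
top mod 265 c 655.7 -25.8 size 56.4 55.9 ang 83.1 zmed 53.9
top spare 250 c 669.0 28.4 size 54.7 56.1 ang 83.4 zmed 30.6
top walls 126 c 663.0 -0.9 size 115.5 45.2 ang 81.8 zmed 62.9
top rackall 1237 c 663.3 -1.2 size 183.7 185.5 ang 27.3 zmed 30.4
top standbase 802 c 541.4 -278.1 size 151.8 146.9 ang 72.5 zmed 12.1
top cheeks 181 c 532.0 -277.8 size 49.3 78.7 ang 6.7 zmed 117.6
top bottle 214 c 757.8 154.5 size 41.5 42.1 ang 47.5 zmed 58.7
top panel 594 c 780.3 17.8 size 128.4 135.4 ang 70.4 zmed 5.5
scene isoTop 916 c 584.3 292.5 size 109.9 119.4 ang 75.4 zmed 63.0
scene handle 115 c 584.0 292.4 size 14.6 62.4 ang 76.5 zmed 97.0
scene mod 358 c 656.7 -28.5 size 59.3 57.9 ang 83.2 zmed 54.4
scene spare 322 c 671.3 21.4 size 63.0 57.9 ang 86.4 zmed 31.3
scene walls 183 c 665.6 -1.0 size 116.7 49.4 ang 81.1 zmed 63.6
scene rackall 1936 c 667.1 4.0 size 172.8 170.9 ang 8.6 zmed 31.5
scene standbase 1142 c 546.2 -276.4 size 112.7 120.2 ang 6.3 zmed 12.3
scene cheeks 177 c 533.4 -276.9 size 51.1 76.8 ang 7.6 zmed 115.3
scene bottle 482 c 765.3 150.9 size 43.8 35.1 ang 51.2 zmed 55.8
scene panel 1115 c 781.4 15.1 size 125.6 132.0 ang 86.6 zmed 6.2
```

View pics/crops.png

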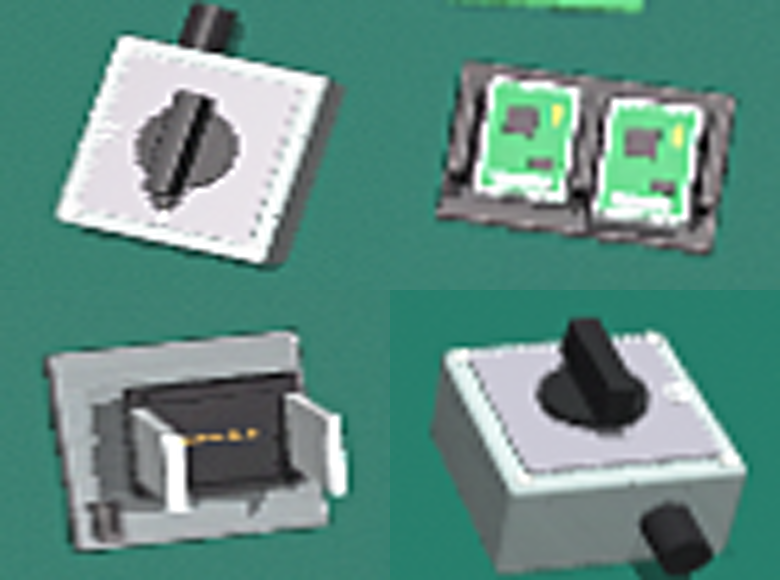

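The crop shows the nose on the robot-facing end of the bar, so isolator yaw is about -13.6°. The cheeks lean toward the robot, so stand yaw is about +6.5°. Next I refine the poses with a box-model fit per camera.

```bash
cat > fit2.py <<'E'
from h import *
from scipy.optimize import least_squares
def box(p,c,s):
    d=np.abs(p-np.array(c))-np.array(s)/2.
    return np.linalg.norm(np.maximum(d,0),axis=1)+np.minimum(d.max(1),0)
def loc(p,x):
    q=p-[x[0],x[1],0]; return R.from_euler("z",-x[2]).apply(q)
def rack(p,x):
    q=loc(p,x); return np.minimum.reduce([box(q,[0,0,4],[80,124,8])]+[box(q,[0,y,31.5],[46,8,63]) for y in(-54,0,54)])
def mod(p,x,z0,h): return box(loc(p,x),[0,0,z0+h/2],[56,40,h])
def stand(p,x):
    q=loc(p,x); n=R.from_euler("y",15,degrees=True).inv()   # placeholder sign below
    N=R.from_euler("y",-15,degrees=True); r=N.inv().apply(q-[0,0,66])
    return np.minimum.reduce([box(q,[0,0,6],[110,120,12]),box(r,[0,0,-4],[60,80,8])]+[box(r,[0,s*35,30],[40,6,60]) for s in(1,-1)]+[box(r,[s*27,0,3.5],[6,80,7]) for s in(1,-1)])
def iso(p,x):
    q=loc(p,x); return np.minimum.reduce([box(q,[0,0,32],[120,110,64]),box(q,[0,0,84.5],[62,14,27])])
def pts(C,xy,r,z0=4):
    q=C.reshape(-1,3); return q[(np.hypot(q[:,0]-xy[0],q[:,1]-xy[1])<r)&(q[:,2]>z0)]
def solve(f,x0): 
    s=least_squares(f,x0,loss="soft_l1",f_scale=1.5,x_scale=[1,1,.02]*(len(x0)//3)); return s.x,np.median(np.abs(s.fun))
def run(C,k):
    p=pts(C,(664,-1),72)
    x,e=solve(lambda x:np.minimum.reduce([rack(p,x[:3]),mod(p,x[3:6],8,45),mod(p,x[6:],8,22)]),[664,-1,-.147,656,-27,-.147,669,27,-.147])
    print(k,"rack/mod/spare",np.round(x,3),e)
    p=pts(C,(544,-277),95); x,e=solve(lambda x:stand(p,x),[544,-277,.11]); print(k,"stand",np.round(x,3),e)
    p=pts(C,(582,292),90); x,e=solve(lambda x:iso(p,x),[582,292,-.237]); print(k,"iso",np.round(x,3),e)
if __name__=="__main__":
    for k in("top","scene"): run(np.load(k+".npy"),k)
    run(np.concatenate([np.load("top.npy"),np.load("scene.npy")]),"both")
    print(R.from_euler("y",-15,degrees=True).apply([0,0,1]))
E
python3 fit2.py
```

```text
top rack/mod/spare [ 6.63074e+02 -7.69000e-01 -1.45000e-01  6.55705e+02 -2.66220e+01
 -1.46000e-01  6.67517e+02  2.51140e+01 -1.55000e-01] 1.297458278517066
top stand [ 5.42316e+02 -2.77384e+02  1.25000e-01] 1.3442110783098857
top iso [ 5.84552e+02  2.91038e+02 -2.43000e-01] 2.0308764160229202
scene rack/mod/spare [ 6.63682e+02 -5.70000e-01 -1.39000e-01  6.56086e+02 -2.63890e+01
 -1.34000e-01  6.69285e+02  2.57700e+01 -1.27000e-01] 0.9249587302217872
scene stand [ 5.44289e+02 -2.75429e+02  1.25000e-01] 1.0679100225114668
scene iso [ 5.81381e+02  2.93880e+02 -2.50000e-01] 1.2219520003582502
both rack/mod/spare [ 6.63600e+02 -6.08000e-01 -1.39000e-01  6.56036e+02 -2.63770e+01
 -1.36000e-01  6.69057e+02  2.55230e+01 -1.19000e-01] 1.055336174493732
both stand [ 5.43992e+02 -2.76590e+02  1.27000e-01] 1.2518689139230315
both iso [ 5.8154e+02  2.9314e+02 -2.4700e-01] 1.5969054399160996
[-0.25881905  0.          0.96592583]
```

```bash
cat >> h.py <<'E'
def down(a,tilt=None):
    """tool down, closing line at world angle a; returns wxyz. """
    y=np.array([np.cos(a),np.sin(a),0]); z=np.array([0,0,-1.])
    return quat(y,z)
def quat(y,z):
    q=R.from_matrix(np.column_stack([np.cross(y,z),y,z])).as_quat(); return q[[3,0,1,2]]
MOD=(656,-26.5,-.14); ST=(543.5,-276.5,.126); ISO=(582,292.5,-.24); MAT=(540,-120,.126)
N=R.from_euler("z",ST[2])*R.from_euler("y",-15,degrees=True)
NO=np.array([ST[0],ST[1],66.])
def nestq(s): return quat(s*N.apply([1,0,0]),-N.apply([0,0,1]))
def st():
    o=get_obs(); print("t %.1f"%o["clock"],np.round(o["eef_pos"],1),"q7 %.2f"%o["q"][6],"F",np.round(o["wrist_force"],1),"op %.3f gf %.1f"%(o["opening"],o["grasp_force"]))
E
python3 - <<'E'
from h import *
for s in(0,np.pi):
    print(s)
    for n,p,q in [("mod",[*MOD[:2],16],down(MOD[2]+s)),("mat1",[*MAT[:2],8],down(MAT[2]+np.pi/2+s)),
      ("mat2",[*MAT[:2],10],down(MAT[2]+s)),("nest",NO+N.apply([0,0,10]),nestq(1 if s==0 else -1)),("nestup",NO+N.apply([0,0,120]),nestq(1 if s==0 else -1)),
      ("iso0",[*ISO[:2],75],down(ISO[2]+np.pi/2+s)),("iso1",[*ISO[:2],75],down(ISO[2]+s))]:
        r=ik(p,q); print(n,None if r is None else np.round(r,2))
E
```

```text
0
mod [ 0.35  0.77 -0.57  1.65  0.52  0.87 -0.57]
mat1 [ 0.58  0.67 -0.6   1.92  0.56  0.73  1.34]
mat2 [ 0.55  0.65 -0.56  1.92  0.51  0.71 -0.19]
nest [ 0.88  0.53 -0.53  1.94  0.23  0.52  0.38]
nestup [ 0.92  0.34 -0.51  1.91  0.03  0.72  0.57]
iso0 [ 0.13  0.91 -1.11  1.62  0.87  1.18  0.15]
iso1 [ 0.09  0.86 -1.02  1.62  0.79  1.13 -1.37]
3.141592653589793
mod [ 0.68  1.11 -1.25  1.63  1.1   1.26  2.21]
mat1 [ 0.31  0.59 -0.24  1.94  0.23  0.63 -1.51]
mat2 [ 0.04  0.58  0.11  1.96 -0.11  0.61 -2.79]
nest [ 0.4   0.47  0.11  1.98 -0.41  0.52 -2.19]
nestup [ 0.44  0.29  0.09  1.94 -0.28  0.72 -2.31]
iso0 [-0.13  0.7  -0.62  1.64  0.47  0.96 -2.72]
iso1 [ 0.18  1.   -1.25  1.62  0.99  1.27  1.65]
```

```bash
python3 - <<'E'
from h import *
q=down(MOD[2])
move_ptp([*MOD[:2],180],q); 
print(move_l([*MOD[:2],16],None,100,until_force=12)); st()
grip(0.0,40); st()
move_l([*MOD[:2],40],None,60); st()
move_l([*MOD[:2],170],None,150); st()
for n in("scene",): 
    im=get_image(n); save("lift.png",cv2.resize(im["frame"][60:260,150:400],(750,600)))
E
```

```text
False
t 4.5 [656.4 -26.5  16.6] q7 -0.59 F [-1.   0.5  0.8] op 1.003 gf 0.0
t 4.8 [656.2 -26.5  16.5] q7 -0.59 F [-0.5  0.1  3.3] op 0.651 gf 44.4
t 5.4 [656.  -26.6  40.2] q7 -0.58 F [ 0.2  0.2 -3.6] op 0.650 gf 43.7
t 6.4 [655.3 -26.7 168.8] q7 -0.50 F [-0.4 -0.3 -4.1] op 0.648 gf 43.7
```

View pics/lift.png

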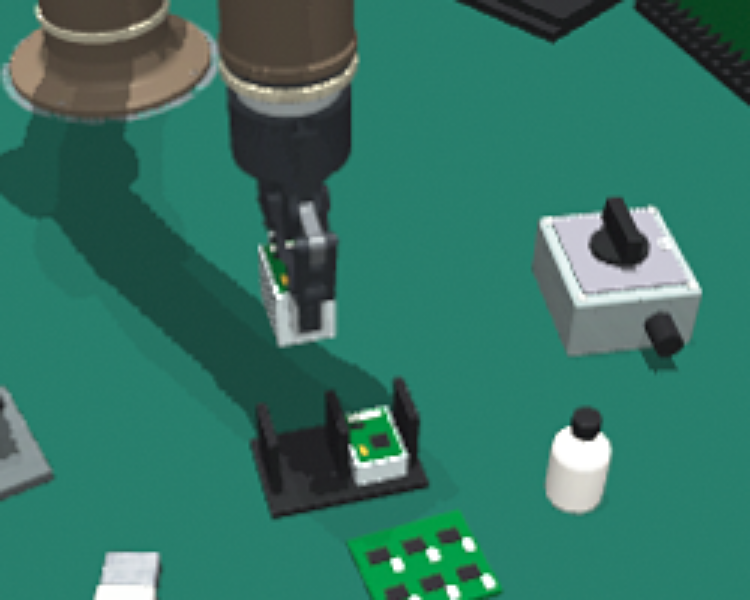

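The module is held level between the fingers at about (300,290) in the crop. The spare is still in its bay. Now I put the module down on the mat and measure it there.

```bash
python3 - <<'E'
from h import *
from fit2 import pts,mod,solve
q=down(MAT[2]+np.pi/2)
move_ptp([*MAT[:2],120],q)
move_l([*MAT[:2],22],None,120)
print(move_l([*MAT[:2],5],None,20,until_force=4)); st()
grip(1.0); move_l([*MAT[:2],140],None,150)
move_ptp([MAT[0]-110,MAT[1]+130,200],down(MAT[2])); st()
for n in("top","scene"):
    im=get_image(n); p=pts(cloud(im),MAT[:2],55); print(n,len(p),solve(lambda x:mod(p,x,0,45),[*MAT[:2],MAT[2]+np.pi/2]),np.percentile(p[:,2],[50,90,98]))
    save("mat_%s.png"%n,cv2.resize(im["frame"][60:300,120:440],(800,600)))
E
```

```text
True
t 9.6 [ 539.9 -120.1    8.4] q7 1.10 F [-1.2 -0.3  5.4] op 0.651 gf 44.8
t 12.4 [430.1   9.8 199.7] q7 -0.23 F [ 0.2  0.3 -0. ] op 1.001 gf 0.0
top 361 (array([ 539.34161901, -120.36772301,    1.65098831]), np.float64(1.8204209492009724)) [45.31309499 48.58867275 50.88839581]
scene 593 (array([ 539.77309517, -120.3856982 ,    1.70512108]), np.float64(1.066846236708443)) [40.88555626 47.34751227 48.78901742]
```

View pics/mat_scene.png

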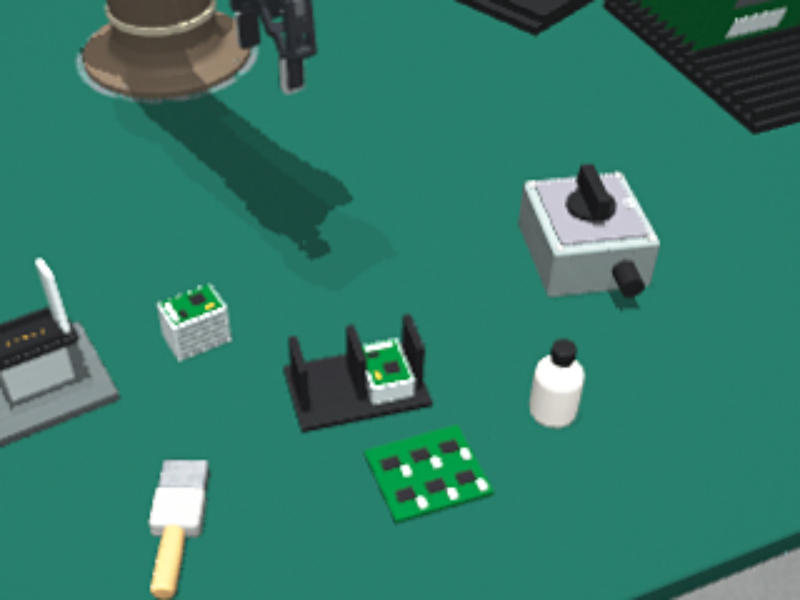

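The module stands upright on the mat at crop (195,320), measured at (539.6,-120.4) with its ends along y. Camera and robot agree to under 1 mm. Next I regrip by the sides and place it in the nest.

```bash
python3 - <<'E'
from h import *
M=(539.7,-120.3)
move_ptp([*M,120],down(MAT[2]))
print(move_l([*M,10],None,100,until_force=12)); grip(0.0,40); st()
t=get_obs()["eef_pos"][2]
move_l([*M,160],None,150)
up=lambda h: NO+N.apply([0,0,t+h])
move_ptp(up(110),nestq(1)); st()
move_l(up(12),None,80); st()
print(move_l(up(-5),None,15,until_force=4)); st()
print("nest-frame tcp",N.inv().apply(get_obs()["eef_pos"]-NO),"t",t)
for n in("top","scene"):
    im=get_image(n); save("nest_%s.png"%n,im["frame"])
f=cv2.resize(get_image("scene")["frame"][130:250,80:200],(600,600),interpolation=cv2.INTER_CUBIC); save("nestc.png",f)
E
```

```text
False
t 15.0 [ 539.9 -120.5   10.4] q7 -0.28 F [-0.1 -0.5  5.1] op 0.459 gf 41.4
t 16.8 [ 511.7 -280.8  181.5] q7 0.31 F [-0.2  0.2 -4.1] op 0.466 gf 40.8
t 18.2 [ 537.9 -277.5   88.2] q7 0.18 F [ 0.1  0.7 -4. ] op 0.464 gf 40.8
True
t 19.0 [ 540.7 -276.8   76.1] q7 0.16 F [-2.4 -0.4  6. ] op 0.457 gf 41.9
nest-frame tcp [-0.09166842  0.09100331 10.49640659] t 10.382855678265493
```

View pics/nestc.png

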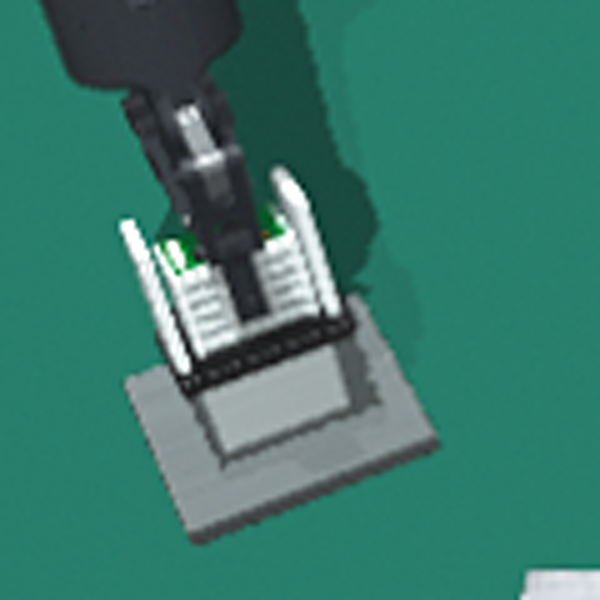

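Contact came at the expected depth (10.5 vs 10.4 mm). The module sits between the cheeks at crop (240,290), behind the lip. I release, back off along the nest normal and check.

```bash
python3 - <<'E'
from h import *
from fit2 import box
from scipy.optimize import least_squares
grip(0.85); st()
p0=get_obs()["eef_pos"]
move_l(p0+N.apply([0,0,110]),None,120); st()
q=down(ISO[2]+np.pi/2)
move_ptp([500,150,220],q); st()
L=[]
for n in("top","scene"):
    im=get_image(n); C=cloud(im).reshape(-1,3); r=N.inv().apply(C-NO)
    r=r[(np.abs(r[:,0])<23)&(np.abs(r[:,1])<26)&(r[:,2]>35)&(r[:,2]<60)]
    A=np.c_[r[:,:2],np.ones(len(r))]; print(n,len(r),"top plane slopes,height",np.linalg.lstsq(A,r[:,2],rcond=None)[0],"c",(r.min(0)+r.max(0))/2)
    f=im["frame"]; c=f[205:270,310:385] if n=="top" else f[140:240,90:190]
    L.append(cv2.resize(c,(390,390),interpolation=cv2.INTER_CUBIC))
save("seated.png",np.hstack(L))
E
```

```text
t 19.6 [ 539.4 -276.5   74.8] q7 0.16 F [ 0.5 -0.2 -0.3] op 0.851 gf 0.0
t 20.6 [ 510.8 -279.9  180.4] q7 0.31 F [ 0.4 -0.3 -0.3] op 0.851 gf 0.0
t 22.2 [500.5 148.5 219.6] q7 0.47 F [-0.3 -0.2  0.4] op 0.852 gf 0.0
top 298 top plane slopes,height [-4.86315767e-02 -1.25050113e-03  4.63241345e+01] c [-0.70017437 -0.07979519 44.01015276]
scene 283 top plane slopes,height [-1.56217034e-01  3.20789606e-03  4.57525520e+01] c [1.20131384e+00 2.67301497e-02 4.19962927e+01]
```

View pics/seated.png

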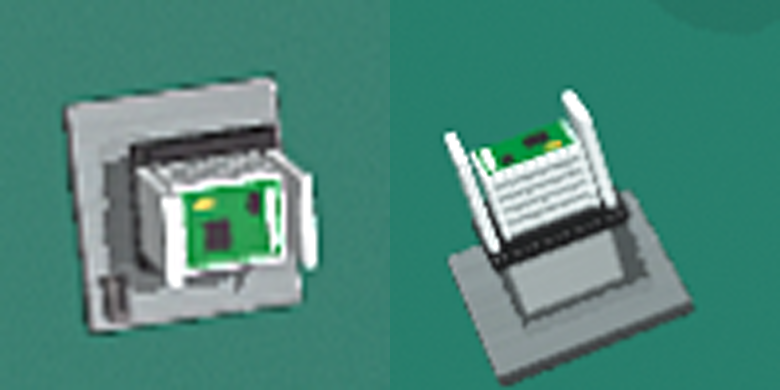

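The module is seated flat and upright between the cheeks, with its top at 46 mm in the nest frame. Now the handle.

```bash
python3 - <<'E'
from h import *
q=down(ISO[2]+np.pi/2)
move_ptp([*ISO[:2],180],q)
print(move_l([*ISO[:2],76],None,80,until_force=10)); st()
grip(0.0,40); st()
j=np.array(get_obs()["q"])
for k in(.4,.8,1.2,1.57):
    g=j.copy(); g[6]-=k; movej(g); o=get_obs(); print("T",np.round(o["ft_torque"],2),end=" "); st()
grip(0.7); sleep(.3); st()
p=get_obs()["eef_pos"]; move_l([p[0],p[1],200],None,150)
move_ptp([430,100,250],down(ISO[2])); st()
from fit2 import pts
L=[]
for n in("top","scene"):
    im=get_image(n); a=pts(cloud(im),ISO[:2],50,90)
    print(n,cv2.minAreaRect(a[:,:2].astype(np.float32)))
    f=im["frame"]; L.append(cv2.resize(f[:300],(750,440)) if n=="scene" else cv2.resize(f[190:255,110:180],(440,440),interpolation=cv2.INTER_CUBIC))
save("handle.png",cv2.resize(np.hstack(L[::-1]),(800,296)))
E
```

```text
False
t 24.5 [582.3 292.7  76.6] q7 0.22 F [0.2 0.1 0.4] op 0.848 gf 0.0
t 25.1 [582.3 293.3  76.3] q7 0.22 F [ 1.2  2.6 -0.3] op 0.157 gf 42.8
T [-0.66  0.58  0.15] t 25.5 [581.9 292.7  76.3] q7 -0.17 F [-1.5 -2.8  3.3] op 0.154 gf 43.2
T [-1.05  1.11 -0.04] t 26.0 [581.3 292.2  76.3] q7 -0.57 F [-4.7 -4.7  6.3] op 0.153 gf 43.6
T [-1.31  1.76 -0.2 ] t 26.5 [580.5 291.9  76.3] q7 -0.97 F [-7.5 -7.1  9.9] op 0.152 gf 43.9
T [-1.35  2.33 -0.22] t 26.9 [579.7 292.   76.3] q7 -1.34 F [-10.2  -5.8  10.1] op 0.154 gf 44.2
t 27.7 [582.3 293.3  76.3] q7 -1.35 F [ 0.3  0.1 -0.1] op 0.701 gf 0.0
t 29.7 [430.8 100.3 250.2] q7 -0.93 F [-0.1  0.5  0.3] op 0.705 gf 0.0
top ((579.7156982421875, 292.0862121582031), (63.02754592895508, 13.62882137298584), 76.93131256103516)
scene ((582.8135986328125, 291.81805419921875), (61.221004486083984, 18.999202728271484), 76.59645080566406)
```

View pics/handle.png

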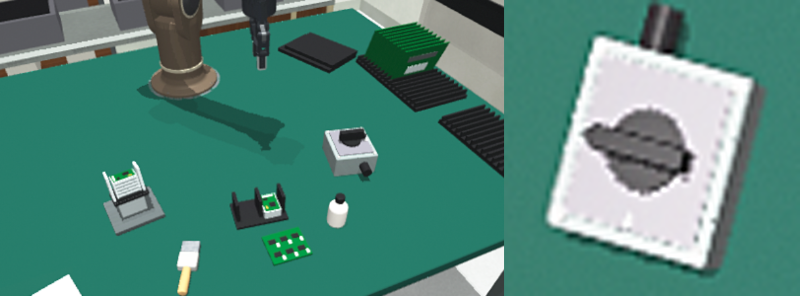

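The bar now lies along the isolator's y (76.7°, against 76.4° expected) with its nose at the left (590,132), the +y side, so it is on the on stop. The module is seated and the other items have not moved.

```bash
python3 -c "
from cell import *
print(finish_job())"
```

```text
the job is handed in; nothing more can be done
None
```

The power module is seated flat and right side up in the nest, the isolator handle is turned clockwise to its on stop and released, the spare, bottle, brush and panel look undisturbed in the last picture, and the job was handed in at about 30 s.

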